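# Clip the bench lamp onto the light rail and switch it on

### The arm

A 7-joint arm with a two-finger parallel gripper is mounted at the origin on a cart in front of the work surface, level with it; the furniture and walls round the work are solid. World frame = base frame: x ahead of the robot, y to its left, z up, the work surface at z = 0. Lengths are in m, angles in degrees, forces in N, time in s.
With the tool pointing down it reaches from about 0.4 to 0.85 m from the base axis. Payload 4.4 kg.
Tool frame: the origin (TCP) lies at the very end of the fingers, on their centre line; the grasp point (between the pads) lies 19 mm behind it (arm.hold_point_z is the distance from the TCP to the grasp point, in m); z points along the fingers, y is the line along which they close (so a half turn about z gives the same grasp; the last joint's range is limited). The gripper opens to 94 mm and grips with 3 to 60 N. Pads are 16 mm wide; open, the fingers measure 119 mm over their backs; the gripper's body (75 mm by 177 mm) begins 78 mm behind the grasp point.
Start: joints at [63.323, 36.005, 2.206, 86.941, -1.547, 57.084, -1.146], TCP at [0.253, -0.599, 0.205] pointing down, gripper open.
Joint ranges: [-175.42, 175.42], [-21.48, 121.26], [-71.46, 75.88], [10.55, 141.38], [-63.04, 243.04], [13.31, 113.54], [-168.57, 168.57]. Speed limits (degrees/s): [147.25, 147.25, 180, 180, 180, 180, 180].

### API

Orientations are given as [roll, pitch, yaw] about the fixed x, y, z axes, in that order (R = Rz(yaw) Ry(pitch) Rx(roll)).
In Python, from rig import arm, jaws, readout, snapshot, camera_info, recognise, landmark_of gives the robot as it stands. Calls block until the motion is done:
- arm.reach(position, orientation): joint-space move of the TCP to a pose.
- arm.move_l(position, attitude=None, rate=0.15): straight line of the TCP; attitude=None keeps the orientation; rate is the mean speed in m/s.
- arm.set_joints(angles): joint-space move.
- jaws.command_gripper(opening, force=None): opening from 0.0 (shut) to 1.0 (fully open); force is the grip in N (None keeps the last); returns when the fingers have stopped.
- arm.wait(seconds).
- arm.inverse_kinematics(position, orientation): joint angles nearest the present ones, or None.
- readout.get_obs(): the state.
- snapshot(name): name is "scene" or "top" or "wrist"; returns the picture (480x640x3 uint8, red, green, blue); there is no depth.
- camera_info(name): a dict with "fov_y" (degrees; the focal length in pixels is half the picture's height over the tangent of half this angle, whatever the lens; pixels are square), "cx", "cy" (the principal point, pixels), "dist_coeffs" ([k1, k2, p1, p2, k3] as OpenCV has them; the pictures are not rectified), "rvec" (rotation vector, rad) and "tvec" (3), from world to camera coordinates, as OpenCV has them. Camera axes: x right, y down, z forward; pixel columns grow to the right and rows downward; lengths in m; the calibration is good to about 2 mm. A picture is of the moment at which its call begins: read the wrist's pose just before it. camera_info takes no time and is no camera call; for the wrist camera it gives the pose at the moment of the call.
A pose or a line that the arm cannot do raises arm.IKError and nothing moves.
- arm.finish_job(): hands the job in; it is judged then, once.
Trained networks look in the newest picture that a camera, given by its name, has taken for a name from the list of things; names that differ only in an ending like _2 or _b are one class to them, and where a whole thing is asked for, a point or a joint stands for the part that bears it (a point fixed in the world has none). Each returns a list of dicts, best first, with "p" (0 to 1); they miss things now and then, are a little off and sometimes report something else, mostly with a low value. They report only what shows in the picture. A call takes as long as a camera call. They do not tell look-alikes from the thing itself.
- recognise(camera, target): "centre" ([column, row] in pixels, amid what is visible of it).
- landmark_of(camera, target): "centre" ([column, row] in pixels: a listed point, or the origin of a listed thing).
The state is a dict: "time": time; "joint_positions": joint angles; "dq": joint speeds; "joint_efforts": joint torques, N m; "tcp_pos": TCP position; "tool_rot": TCP orientation; "contact_force": force on the tool from outside, world axes, zero at the start; "wrist_torque": the same for the moment, N m; "opening": opening from 0.0 (shut) to 1.0 (fully open); "grip_force": force on a finger pad.
Only numpy, scipy, OpenCV 4.12 (cv2) and the standard library are available. Lean on these libraries where they do the work, as an engineer would, in place of code of your own. Each camera call takes 0.05 s, during which the arm holds its last target. There are 200 camera calls.

### The job

Take the orange spring-clip lamp off its parking stand and clip it onto the top edge of the light rail, between the two yellow bands, pushed fully down square on the edge and with the lamp head on the robot's side of the rail. Let go of it, then flip the red toggle on the rail's switch box over until it snaps on (leaning away from the robot). Do not drop the lamp or disturb the cylinder, piston and bearing standing by.

Things in the scene. Friction and masses are not known exactly. Their poses are not given: they have to be found in the camera images.
- lamp: Clip-on LED lamp, 120 g, like a big clothes peg: two black halves, 22 mm wide, on a level hinge pin of radius 6 mm. Origin = centre of the pin; x across the clip (handles and jaws open along x), y along the pin, z up. The frame belongs to the -x half with the orange head, so it tilts about 0.17 rad while squeezed. Starts clipped on the stand, upright, pin resting on the plate's top edge.
- lamp_handles (a point): Midway between the two upright handles, 30 mm above the pin. Handles: 5 mm plates, 10 to 50 mm above the pin, one at each side in x; outer faces here 44 mm apart (50 mm at the top) when clipped, 34 mm and parallel when squeezed to the stop. Pinch them from above, pads 20 to 38 mm above the pin; it takes 9 to 18 N. Keep squeezed to the stop while carrying.
- lamp_pads (a point): Midway between the rubber jaw pads (22 mm wide, 26 to 38 mm below the pin, lowest part of the clip), 32 mm below the pin. 10 mm apart when clipped on a plate, 19 to 23 mm at full squeeze. The point moves with the -x half.
- lamp_head (a point): Centre of the orange lamp head (22 x 56 x 20 mm, long way along lamp y), 36 mm to -x of and 28 mm below the lamp's hinge pin; the head reaches from 14 to 44 mm below the pin and 24 to 50 mm out.
- lamp_jaw (a joint): Opening of the sprung clip, rad: 0 = jaws parallel 10 mm apart (gripping the stand or rail), +0.35 = handles squeezed to the stop, jaws widest, -0.25 = sprung shut on nothing. The spring always drives it shut; it grips a 10 mm plate with about 8 N a side.
- stand: Fixed parking stand: bright steel plate on edge, 10 mm thick (x) and 60 mm long (y), top edge 100 mm above the bench, on a dark foot 90 x 80 x 10 mm. Origin under its centre on the bench, z up.
- rail: Fixed light rail: aluminium plate on edge with copper strips along its faces, 10 mm thick (x), 250 mm free length along y between two grey end boxes, from 35 to 100 mm above the bench. Origin on the bench under its centre; -x is the robot's side.
- bay: Where the lamp belongs on the rail: between two painted yellow bands, 12 mm wide round the plate, centred 32 mm either side of the bay's centre in y (52 mm free between them). Flush paint, no ridge. Within 45 mm of the rail's middle. Origin on the bench under the bay's centre; axes as the rail: x through the plate (-x the robot's side), y along it.
- bay_edge (a point): Centre of the bay on the rail's top edge, 100 mm above the bench; axes as bay. Fully down, the lamp's hinge pin centre is 6 mm above this. When the fingers open, the splaying handles ride up them and can lift the clip 6 mm or more: follow down by as much while letting go in small steps.
- switch_box: Fixed grey end box with the red toggle on top, 56 x 50 x 88 mm, at the left or the right end of the rail (150 mm from its middle); the other end has a like box with a black blanking plug. Origin under its centre on the bench; axes as the rail.
- toggle (a joint): Toggle lever on the switch box, hinged along y at 88 mm above the bench: 0 = off (leans 0.35 rad to the box's -x, the robot's side), 0.7 = on (leans 0.35 rad to +x, away). A snap-over spring holds it in either position, with its centre at 0.35 rad; pushing the tip toward +x takes about 2 N and past the centre it flips home by itself. On means at least 0.6.
- toggle_tip (a point): Tip of the red toggle lever, 38.5 mm from its hinge and about 124 mm above the bench; the lever is 7 to 12 mm thick. Moves in the box's x by about 26 mm from off to on.
- barrel: Bystander: finned grey light-alloy cylinder, 96 x 107 x 92 mm, in front of the rail on the bench. Origin under its centre. Leave it where it is.
- piston: Bystander: used piston, 55 x 51 x 51 mm high, in front of the rail. Origin under its centre. Leave it where it is.
- bearing: Bystander: ball bearing lying flat, 47 mm across, 14 mm high, in front of the rail. Origin under its centre. Leave it where it is.
Things that resemble listed ones, but are neither listed nor needed, are in the scene too. Leave any pink or purple look-alike of the lamp alone.

How it is judged:
By the outcome, as a careful person would: the job done as asked, in the order asked, and still so for the second after the job is handed in, with the robot touching nothing.
It also fails if it takes over 54 s, if anything falls off the work surface, if the arm or the gripper's body presses on something with over 40 N, if the wrist force passes 120 N, or if a joint passes its speed limit or range.

## Working session

There is one attempt and no reset: what is moved stays moved. The work goes in short steps, each a Python script; the robot and the scene stay as the last script left them, time stands still between calls to the robot, and variables do not carry over. Pictures are saved under pics/ and viewed, at most 10 in all, crops included, and the job is handed in when it is done.

```bash
mkdir -p pics; ls; python3 - <<'E'
from rig import *
import cv2,numpy as np
a=snapshot("scene");b=snapshot("top")
cv2.imwrite("pics/s.png",a[:,:,::-1]);cv2.imwrite("pics/t.png",b[:,:,::-1])
for c in("scene","top"):
  i=camera_info(c);print(c,i)
  for n in("lamp","stand","bay","switch_box","rail","barrel","piston","bearing"):
    print(n,[(np.round(d["centre"]).tolist(),round(d["p"],2)) for d in recognise(c,n)][:4])
  for n in("lamp","lamp_handles","bay_edge","toggle_tip","lamp_head","stand","switch_box","rail"):
    print("L",n,[(np.round(d["centre"],1).tolist(),round(d["p"],2)) for d in landmark_of(c,n)][:4])
print(readout.get_obs())
E
```

```text
pics
scene {'fov_y': 54.154255983968085, 'cx': 318.7597965309418, 'cy': 238.3232958881375, 'dist_coeffs': array([-0.04823206,  0.        ,  0.        ,  0.        ,  0.        ]), 'rvec': array([ 1.25278006, -2.01611652,  1.13152363]), 'tvec': array([0.25158929, 0.36051961, 0.53110912])}
lamp [([178.0, 334.0], 0.93), ([310.0, 364.0], 0.8), ([226.0, 254.0], 0.55)]
stand [([182.0, 368.0], 0.7)]
bay []
switch_box [([258.0, 276.0], 0.82), ([320.0, 251.0], 0.51)]
rail [([322.0, 252.0], 0.74)]
barrel [([361.0, 304.0], 0.87)]
piston [([414.0, 282.0], 0.68)]
bearing [([296.0, 324.0], 0.76)]
L lamp [([313.1, 367.4], 0.94), ([230.6, 246.9], 0.91), ([176.7, 317.9], 0.68), ([183.0, 352.6], 0.46)]
L lamp_handles [([228.0, 236.9], 0.85), ([177.4, 303.2], 0.64)]
L bay_edge [([335.2, 233.8], 0.67), ([181.5, 349.9], 0.28)]
L toggle_tip [([255.0, 249.7], 0.4)]
L lamp_head [([304.4, 359.1], 0.88), ([181.5, 353.2], 0.73), ([223.5, 268.7], 0.62), ([296.6, 329.2], 0.22)]
L stand [([180.8, 369.5], 0.95)]
L switch_box [([261.7, 293.4], 0.82)]
L rail [([326.7, 276.3], 0.62)]
top {'fov_y': 42.136053692366616,
[... 1197 characters left out ...]
 'joint_positions': array([63.32309401, 36.00902332,  2.20452868, 86.94089516, -1.54724962,
       57.0830308 , -1.14414631]), 'dq': array([-0.07364551, -0.02993781, -0.03699263, -0.03975387, -0.0021836 ,
        0.10180992,  0.04908693]), 'joint_efforts': array([-5.75521772e-04, -5.49588847e+01,  1.14289552e+00, -1.86943460e+01,
       -5.23665373e-02,  1.57873513e-02,  8.59617649e-05]), 'tcp_pos': array([ 0.25304405, -0.59872882,  0.20542712]), 'tool_rot': array([-1.79996656e+02, -2.83077289e-03,  2.29081297e+01]), 'contact_force': array([-0.15081848, -0.42967999, -0.53327842]), 'wrist_torque': array([ 0.00895982, -0.0178166 , -0.02805874]), 'grip_force': 0.0, 'opening': 0.997026554307658}
```

View pictures.

View pics/s.png

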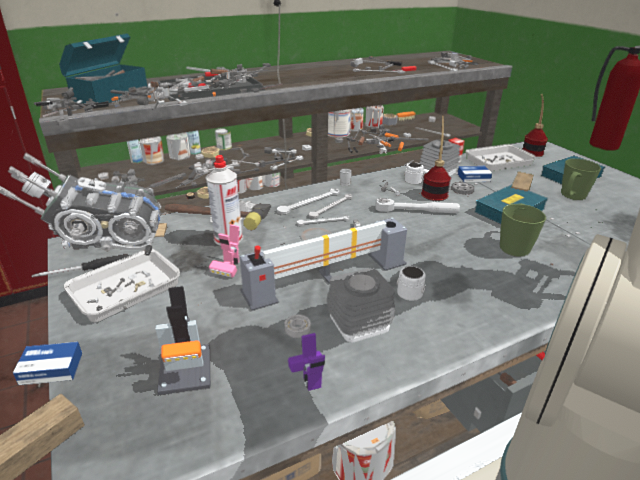

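View pics/t.png

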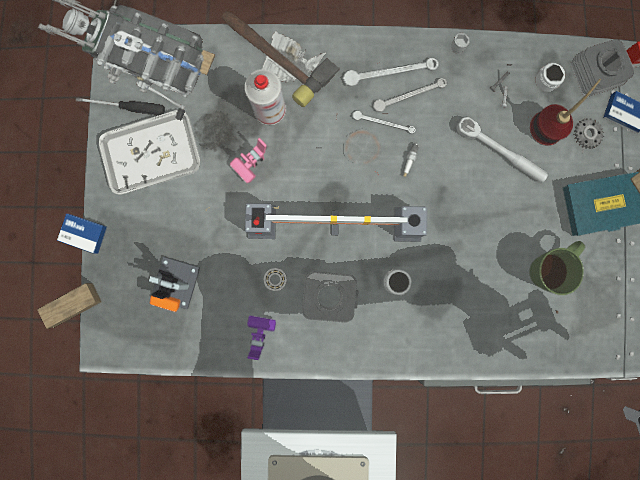

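```bash
cat > h.py <<'E'
from rig import *
import cv2,numpy as np
def cam(c,i=None):
    i=i or camera_info(c);f=240/np.tan(np.radians(i["fov_y"])/2)
    K=np.array([[f,0,i["cx"]],[0,f,i["cy"]],[0,0,1.]]);R=cv2.Rodrigues(i["rvec"])[0]
    return K,i["dist_coeffs"],R,i["tvec"]
def ray(c,px,z,i=None):
    K,D,R,t=cam(c,i);u=cv2.undistortPoints(np.array([[px]],float),K,D)[0,0]
    d=R.T@np.array([u[0],u[1],1]);o=-R.T@t
    return (o+d*(z-o[2])/d[2]).round(4)
def proj(c,P,i=None):
    i=i or camera_info(c);K,D,R,t=cam(c,i)
    return cv2.projectPoints(np.atleast_2d(np.array(P,float)),i["rvec"],t,K,D)[0][:,0]
def blobs(im,lo,hi,roi=None,amin=8):
    h=cv2.cvtColor(im,cv2.COLOR_RGB2HSV);m=cv2.inRange(h,np.array(lo),np.array(hi))
    n,l,s,c=cv2.connectedComponentsWithStats(m)
    return [(c[k].round(1).tolist(),s[k].tolist()) for k in range(1,n) if s[k][4]>=amin and (roi is None or (roi[0]<c[k][0]<roi[2] and roi[1]<c[k][1]<roi[3]))]
E
python3 - <<'E'
from h import *
t=cv2.imread("pics/t.png")[:,:,::-1].copy();s=cv2.imread("pics/s.png")[:,:,::-1].copy()
print("yel top",[(b,ray("top",b[0],.1)) for b in blobs(t,(20,120,120),(32,255,255),(250,200,430,240))])
print("yel sc",[b for b in blobs(s,(18,120,120),(32,255,255),(290,210,420,290))])
print("red top",[(b,ray("top",b[0],.124)) for b in blobs(t,(0,150,80),(6,255,255),(230,190,290,250),4)])
print("orange top",[(b,ray("top",b[0],.09)) for b in blobs(t,(7,150,120),(18,255,255),(120,250,220,330))])
for n,p,z in(("handles",(158.9,281.5),.136),("pin",(162.4,283.8),.106),("head",(166.1,302),.088),("stand",(177.2,283.8),0),("railL",(275,218.5),.1),("railR",(400,220),.1),("barrel",(330,298),.09),("piston",(397,282),.05),("bearing",(275,279),.014),("stand corners",(168,256),.01),("",(200,262),.01),("",(190,307),.01)):
  print(n,ray("top",p,z))
for n,p,z in(("handles",(177.4,303.2),.136),("pin",(176.7,317.9),.106),("stand",(180.8,369.5),0),("swbox",(261.7,293.4),0),("toggle",(255,249.7),.124),("rail",(326.7,276.3),0)):
  print("sc",n,ray("scene",p,z))
cv2.imwrite("pics/t2.png",np.hstack([cv2.resize(t[240:330,110:230],(480,360),interpolation=2)[:,:,::-1],cv2.resize(s[275:400,140:225],(245,360),interpolation=2)[:,:,::-1]]))
print(arm.inverse_kinematics([.43,.33,.3],[180,0,0]))
E
```

```text
yel top [(([333.3, 218.9], [330, 215, 7, 8, 45]), array([ 0.5789, -0.0219,  0.1   ])), (([367.1, 219.4], [364, 216, 7, 9, 47]), array([ 0.5791, -0.086 ,  0.1   ]))]
yel sc [([353.7, 236.1], [351, 228, 6, 18, 81]), ([325.8, 243.6], [322, 235, 7, 19, 91]), ([353.4, 248.9], [352, 248, 4, 3, 11]), ([352.9, 255.1], [351, 253, 5, 6, 24]), ([325.9, 256.2], [324, 255, 5, 4, 13]), ([325.6, 262.7], [324, 260, 5, 6, 22])]
red top [(([255.9, 221.7], [253, 219, 6, 6, 25]), array([0.5689, 0.1223, 0.124 ])), (([258.5, 233.0], [256, 233, 6, 1, 6]), array([0.5479, 0.117 , 0.124 ]))]
orange top [(([165.6, 302.7], [150, 296, 30, 16, 299]), array([0.4135, 0.2961, 0.09  ]))]
handles [0.4543 0.2986 0.136 ]
pin [0.4498 0.2993 0.106 ]
head [0.4148 0.2957 0.088 ]
stand [0.449  0.2945 0.    ]
railL [0.5777 0.0885 0.1   ]
railR [ 0.5791 -0.1486  0.1   ]
barrel [ 0.4291 -0.0183  0.09  ]
piston [ 0.4613 -0.1506  0.05  ]
bearing [0.4631 0.0917 0.014 ]
stand corners [0.5056 0.313  0.01  ]
 [0.4946 0.2462 0.01  ]
 [0.4025 0.2646 0.01  ]
sc handles [0.4542 0.2901 0.136 ]
sc pin [0.4582 0.2949 0.106 ]
sc stand [0.4567 0.305  0.    ]
sc swbox [0.5864 0.1151 0.    ]
sc toggle [0.5593 0.1307 0.124 ]
sc rail [ 0.5809 -0.0275  0.    ]
[ -10.10394263   26.75181945  -45.79189872   95.92159168   20.65715893
   66.15220496 -151.32263301]
```

View pics/t2.png

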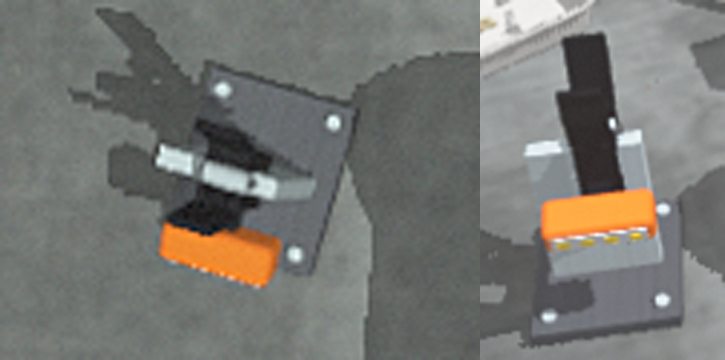

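Three lamp-like things: orange head with black halves at top (165,290) / scene (180,335), clipped on a steel stand; pink at (250,160) and purple at (258,335). The enlarged crop shows black handles and an orange head on the steel plate, so the first one is the lamp. The switch box is at the left end (red tip at top (256,222)), and the yellow bands are at (333,219) and (367,219).

```bash
python3 - <<'E'
from h import *
for y in(79,-101):
  print(y,arm.inverse_kinematics([.452,.297,.3],[180,0,y]),arm.inverse_kinematics([.579,-.054,.25],[180,0,y+11]))
arm.move_l([.253,-.599,.36],rate=.25)
print(readout.get_obs()["time"])
for y in(79,-101):
  q=arm.inverse_kinematics([.452,.297,.30],[180,0,y]);print(y,q)
q=[(y,arm.inverse_kinematics([.452,.297,.30],[180,0,y])) for y in(79,-101)]
q=[a for a in q if a[1] is not None]
y=min(q,key=lambda a:abs(a[1][6]))[0]
arm.reach([.452,.297,.34],[180,0,y])
arm.move_l([.44,.30,.25],rate=.2)
i=camera_info("wrist");w=snapshot("wrist");cv2.imwrite("pics/w1.png",w[:,:,::-1])
o=readout.get_obs();print(o["time"],o["tcp_pos"],o["tool_rot"],o["joint_positions"]);print(i)
for n in("lamp","lamp_handles","lamp_head"):
    print(n,[(np.round(d["centre"],1).tolist(),round(d["p"],2)) for d in landmark_of("wrist",n)][:3])
E
```

```text
79 [ -0.27198379  29.70351439 -56.12083366  95.95892081  26.2218907
  68.59848283 -73.75613009] [ 16.73725043  28.83952464 -21.86826132  94.59282074  12.11051057
  58.91198308  -8.95553805]
-101 [  1.8711568   31.34403017 -60.60928177  95.90908027  28.83448991
  70.0102611  103.61771973] [ -16.15085841   30.09316901   29.45724926   95.58206892  -16.76259672
   58.75644803 -161.22844468]
2.4667
79 [  0.34653331  30.14218773 -57.37585136  95.94438017  26.94244639
  68.97198124 -74.48003519]
-101 [  1.8711568   31.34403017 -60.60928177  95.90908027  28.83448991
  70.0102611  103.61771973]
6.3333 [0.44083266 0.30078072 0.25122334] [ 1.79926585e+02 -1.10367869e-01  7.89756646e+01] [ -2.17269872  31.60838205 -54.32207931 101.33762213  28.8377359
  62.02772482 -77.48326325]
{'fov_y': 60.38923652517283, 'cx': 316.25182701305215, 'cy': 238.86529364598113, 'dist_coeffs': array([-0.08100661,  0.        ,  0.        ,  0.        ,  0.        ]), 'rvec': array([-2.87916165,  0.27873961,  0.03365655]), 'tvec': array([-0.37476614,  0.33146664,  0.52764805])}
lamp [([590.3, 311.6], 0.89), ([331.0, 230.6], 0.76)]
lamp_handles []
lamp_head [([290.4, 366.9], 0.82), ([555.0, 286.3], 0.77), ([288.6, 219.3], 0.68)]
```

View pics/w1.png

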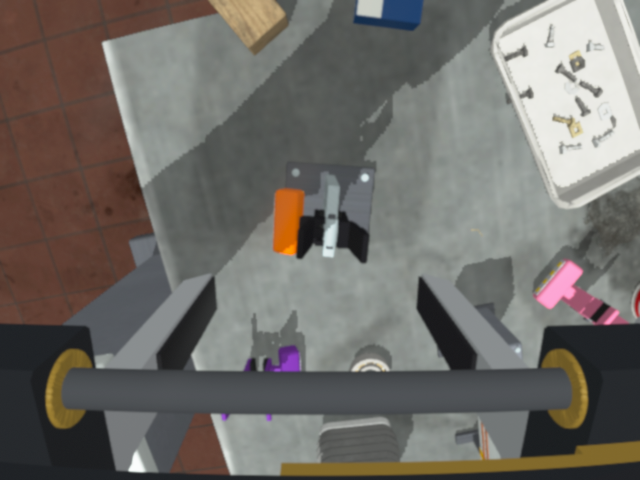

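```bash
python3 - <<'E'
from h import *
i=camera_info("wrist");K,D,R,t=cam("wrist",i);print("cam",-R.T@t)
w=cv2.imread("pics/w1.png")
for n,p,z in(("plate far",(331,174),.1),("plate near",(329,256),.1),("pin",(331,230.6),.106),("hL bot",(297,259),.156),("hR bot",(368,262),.156),("head",(288,220),.09),("foot",(289,162),.01),("foot",(376,162),.01)): print(n,ray("wrist",p,z,i))
cv2.imwrite("pics/w1c.png",cv2.resize(w[150:275,250:400],(750,625)[:2],interpolation=2)[:600])
E
```

```text
cam [0.45401702 0.37154614 0.43025127]
plate far [0.4603 0.339  0.1   ]
plate near [0.4462 0.2724 0.1   ]
pin [0.4519 0.2949 0.106 ]
hL bot [0.4253 0.2914 0.156 ]
hR bot [0.4734 0.2797 0.156 ]
head [0.4179 0.3071 0.09  ]
foot [0.4228 0.3501 0.01  ]
foot [0.5089 0.3333 0.01  ]
```

View pics/w1c.png

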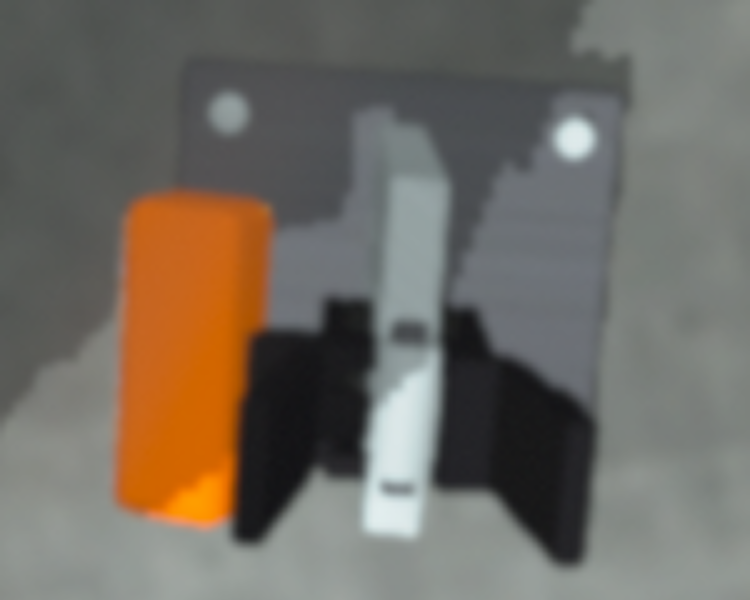

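```bash
python3 - <<'E'
from h import *
i=camera_info("wrist")
r=lambda p,z: ray("wrist",p,z,i)
a,b=r((333.6,185.6),.1),r((328,257),.1);d=a-b;print("plate",a,b,np.hypot(*d[:2]),"yaw",np.degrees(np.arctan2(-d[0],d[1])),"mid",(a+b)/2)
L,Rr=r((297.2,258),.156),r((366.6,262.4),.156);d=Rr-L;print("hand",L,Rr,np.hypot(*d[:2]),"yaw",np.degrees(np.arctan2(d[1],d[0])),"mid",(L+Rr)/2)
print("pin",r((331.5,216.6),.106),r((329.5,247.4),.106))
d=r((125/5+250,200/5+150),.098)-r((117/5+250,500/5+150),.098);print("head yaw",np.degrees(np.arctan2(-d[0],d[1])))
E
```

```text
plate [0.4607 0.3295 0.1   ] [0.4452 0.2717 0.1   ] 0.05984220918381943 yaw -15.011594212312737 mid [0.45295 0.3006  0.1    ]
hand [0.4256 0.292  0.156 ] [0.4724 0.2796 0.156 ] 0.048414873747640814 yaw -14.839939161912872 mid [0.449  0.2858 0.156 ]
pin [0.4544 0.3061 0.106 ] [0.4481 0.2813 0.106 ]
head yaw -13.98120431145268
```

```bash
python3 - <<'E'
from h import *
R=[180,0,75]
def st(m):
  o=readout.get_obs();print(m,round(o["time"],2),o["tcp_pos"].round(4),np.round(o["tool_rot"],2),o["contact_force"].round(1),round(o["opening"],3),round(o["grip_force"],1))
arm.reach([.4516,.2952,.22],R)
jaws.command_gripper(.8)
arm.move_l([.4508,.2945,.115],R,rate=.1);st("down")
f=readout.get_obs()["contact_force"]
jaws.command_gripper(.5,25);st("half")
jaws.command_gripper(0.0,25);st("sq")
arm.wait(.2)
w=snapshot("wrist");cv2.imwrite("pics/w2.png",w[:,:,::-1]);st("end")
E
```

```text
down 8.46 [0.4512 0.2949 0.1156] [ 1.7995e+02 -6.0000e-02  7.5000e+01] [ 0.5  0.2 -0. ] 0.8 0.0
half 9.08 [0.4512 0.295  0.1159] [ 1.7994e+02 -6.0000e-02  7.5000e+01] [-0.8 -0.3  5.5] 0.503 7.7
sq 9.45 [0.4524 0.2962 0.1176] [179.79  -0.2   75.  ] [-1.2 -0.1 16.8] 0.36 25.0
end 9.7 [0.4523 0.2962 0.1176] [179.79  -0.2   75.  ] [-1.5 -2.  17.3] 0.358 25.0
```

View pics/w2.png

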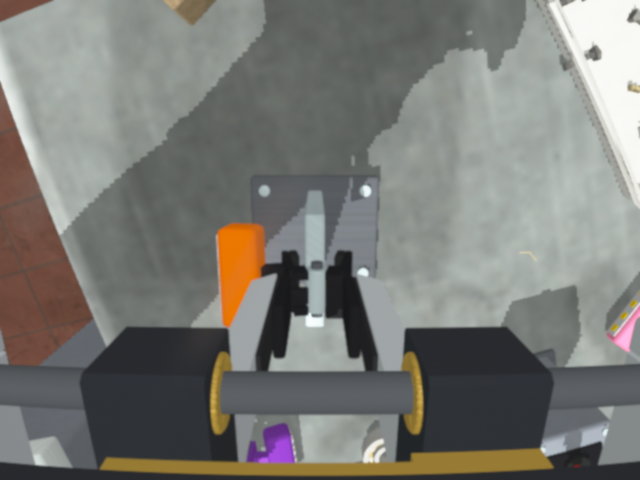

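The clip is squeezed to the stop (opening 0.36, so 34 mm) with the jaws open around the plate at (315,290). I'll lift it and carry it to the rail.

```bash
python3 - <<'E'
from h import *
def st(m):
  o=readout.get_obs();print(m,round(o["time"],2),o["tcp_pos"].round(4),np.round(o["tool_rot"],2),o["contact_force"].round(1),round(o["opening"],3),round(o["grip_force"],1))
arm.move_l([.4516,.2952,.15],rate=.06);st("lift")
arm.move_l([.4516,.2952,.25],rate=.2)
arm.move_l([.579,-.054,.25],[180,0,90],rate=.15);st("over")
arm.move_l([.579,-.054,.19],rate=.15)
arm.wait(.3);st("lower")
i=camera_info("wrist");w=snapshot("wrist");cv2.imwrite("pics/w3.png",w[:,:,::-1])
np.save("i3.npy",i,allow_pickle=True)
for b in blobs(w,(18,110,110),(33,255,255),None,20): print(b,ray("wrist",b[0],.1,i))
E
```

```text
lift 10.43 [0.4515 0.2949 0.1498] [-1.7999e+02  3.0000e-02  7.4990e+01] [-0.2  0.  -1.6] 0.356 25.0
over 13.71 [ 0.5789 -0.0533  0.2501] [ 1.800e+02 -1.000e-02  9.006e+01] [ 0.1  0.2 -1.8] 0.36 25.0
lower 14.56 [ 0.5795 -0.054   0.1908] [1.7992e+02 1.0000e-02 8.9990e+01] [ 1.1  0.9 -0.5] 0.36 25.0
([620.6, 107.7], [594, 81, 46, 54, 1779]) [0.7808 0.0387 0.1   ]
([318.8, 192.8], [311, 184, 17, 18, 282]) [ 0.5812 -0.0194  0.1   ]
([233.9, 271.7], [219, 235, 33, 91, 2065]) [ 0.5226 -0.074   0.1   ]
([218.3, 393.4], [210, 353, 21, 81, 860]) [ 0.505  -0.1718  0.1   ]
([414.5, 393.2], [402, 353, 21, 81, 807]) [ 0.6542 -0.1719  0.1   ]
([353.2, 464.8], [101, 449, 451, 26, 6199]) [ 0.6093 -0.2397  0.1   ]
```

View pics/w3.png

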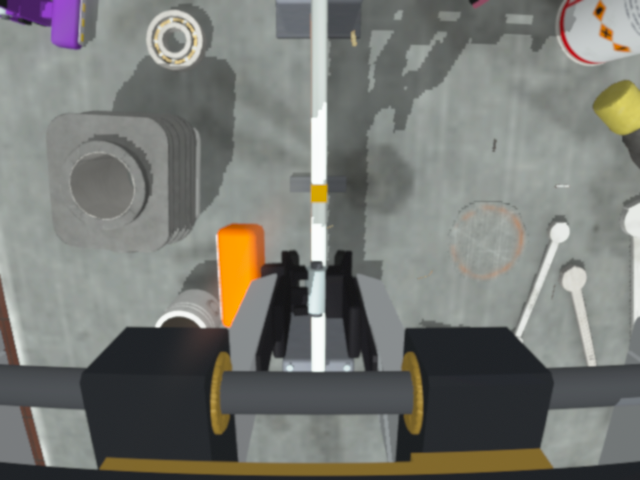

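```bash
python3 - <<'E'
from h import *
def st(m):
  o=readout.get_obs();print(m,round(o["time"],2),o["tcp_pos"].round(4),o["contact_force"].round(1),round(o["opening"],3),round(o["grip_force"],1));return o["contact_force"]
X,Y=.581,-.0525
arm.move_l([X,Y,.135],rate=.12);st("a")
z=.124;arm.move_l([X,Y,z],rate=.06);F=st("b")
while F[2]<9 and z>.110 and np.hypot(*F[:2])<10:
  z-=.0015;arm.move_l([X,Y,z],rate=.03);F=st("seat %.4f"%z)
w=snapshot("wrist");s=snapshot("scene");cv2.imwrite("pics/w4.png",w[:,:,::-1]);cv2.imwrite("pics/s4.png",s[150:330,220:440,::-1].repeat(3,0).repeat(3,1))
E
```

```text
a 15.22 [ 0.5813 -0.0522  0.1352] [ 0.8 -0.   0. ] 0.357 25.0
b 15.55 [ 0.5808 -0.0526  0.1238] [0.3 0.4 0.1] 0.355 25.0
seat 0.1225 15.8 [ 0.581  -0.0525  0.1226] [ 0.6  1.1 -1.2] 0.359 25.0
seat 0.1210 16.05 [ 0.581  -0.0525  0.121 ] [ 0.1  0.  -1.1] 0.36 25.0
seat 0.1195 16.3 [ 0.5809 -0.0525  0.1194] [-0.2  0.1 -0. ] 0.36 25.0
seat 0.1180 16.55 [ 0.5812 -0.0524  0.1181] [ 0.2 -0.8 -0.9] 0.357 25.0
seat 0.1165 16.8 [ 0.5813 -0.0524  0.1178] [-2.2  0.3  8.9] 0.358 25.0
seat 0.1150 17.05 [ 0.5813 -0.0524  0.1176] [-3.4 -1.2 18.3] 0.359 25.0
```

View pics/s4.png

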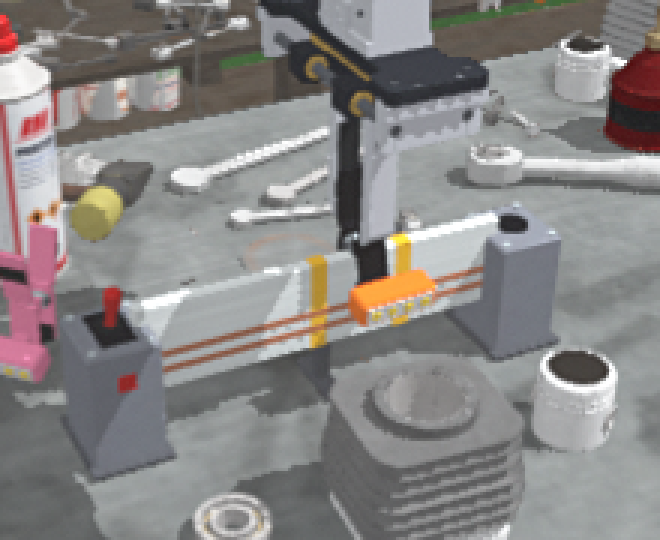

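Seated: contact at TCP 0.1178 matches a pin height of 0.106, with the head on the robot's side and the clip between the bands. I'll release in small steps, following down.

```bash
python3 - <<'E'
from h import *
def st(m,p=1):
  o=readout.get_obs()
  if p: print(m,round(o["time"],2),o["tcp_pos"].round(4),o["contact_force"].round(1),round(o["opening"],3),round(o["grip_force"],1))
  return o
X,Y,z=.581,-.0525,.115
op=.355
while op<.57:
  op+=.0125;jaws.command_gripper(op,25);o=st("o%.3f"%op)
  n=0
  while o["contact_force"][2]<14 and z>.107 and o["grip_force"]>.5 and n<3:
    z-=.001;n+=1;arm.move_l([X,Y,z],rate=.02);o=st("z%.4f"%z)
  if o["grip_force"]<.3 and op>.45: break
w=snapshot("wrist");s=snapshot("scene");cv2.imwrite("pics/w5.png",w[:,:,::-1])
cv2.imwrite("pics/s5.png",s[200:290,290:400,::-1].repeat(5,0).repeat(5,1))
E
```

```text
o0.367 17.38 [ 0.5816 -0.0524  0.1173] [-3.9 -2.1 15.7] 0.371 10.6
o0.380 17.61 [ 0.5816 -0.0524  0.117 ] [-2.9 -1.2 13.4] 0.383 9.9
z0.1140 17.86 [ 0.5823 -0.0523  0.1166] [-4.  -0.9 16.1] 0.383 12.4
o0.393 18.08 [ 0.5825 -0.0523  0.1165] [-2.3 -1.1 13.7] 0.396 10.1
z0.1130 18.33 [ 0.5829 -0.0523  0.1159] [-1.5 -0.5 17.5] 0.394 11.8
o0.405 18.56 [ 0.5829 -0.0523  0.1157] [-0.9 -0.6 15.6] 0.406 10.2
o0.418 18.79 [ 0.5828 -0.0523  0.1154] [-1.  -1.2 13.7] 0.421 9.8
z0.1120 19.04 [ 0.5838 -0.0522  0.1149] [-0.2 -0.7 14.7] 0.416 10.6
o0.430 19.27 [ 0.5837 -0.0522  0.1147] [ 0.  -0.6 13. ] 0.43 9.9
z0.1110 19.52 [ 0.5845 -0.0521  0.1142] [ 0.8 -0.8 15.5] 0.432 11.1
o0.443 19.75 [ 0.5844 -0.0521  0.114 ] [ 1.5 -0.9 13.9] 0.444 10.1
z0.1100 20.0 [ 0.5851 -0.052   0.1135] [ 1.2 -0.5 17.5] 0.446 11.7
o0.455 20.23 [ 0.585  -0.0521  0.1133] [ 2.4 -0.6 15.1] 0.459 10.4
o0.468 20.45 [ 0.5844 -0.0521  0.1129] [ 1.5 -1.6 12.6] 0.468 8.7
z0.1090 20.7 [ 0.5843 -0.052   0.112 ] [ 0.5 -1.3 15. ] 0.467 9.6
o0.480 20.93 [ 0.5835 -0.052   0.1115] [-0.3 -1.1 12.8] 0.484 8.1
z0.1080 21.18 [ 0.5834 -0.0519  0.1106] [-0.2  0.  13.7] 0.482 8.9
z0.1070 21.43 [ 0.5834 -0.0518  0.1097] [-1.3 -0.3 13.9] 0.486 9.0
o0.493 21.67 [ 0.5826 -0.0519  0.1092] [-1.8 -0.4 11.4] 0.494 7.4
o0.505 21.9 [ 0.5822 -0.0521  0.1087] [-1.  -0.9 10. ] 0.504 6.8
o0.518 22.13 [ 0.5819 -0.0522  0.1083] [-1.6 -0.9  7. ] 0.52 6.4
o0.530 22.37 [ 0.582  -0.0523  0.108 ] [-0.8  0.5  6. ] 0.532 5.9
o0.542 22.59 [ 0.5811 -0.0525  0.1069] [ 1.  -0.2  0.3] 0.539 0.4
o0.555 22.82 [ 0.5806 -0.0526  0.1067] [-0.1  0.3  0.7] 0.553 0.0
```

```bash
python3 - <<'E'
from h import *
jaws.command_gripper(.8,25)
arm.move_l([.579,-.0525,.20],rate=.15)
w=snapshot("wrist");s=snapshot("scene");i=camera_info("wrist")
a=cv2.resize(s[195:285,300:380],(533,600),interpolation=2)
b=cv2.resize(w[180:380,200:440],(0,0),fx=1.1,fy=1.1,interpolation=2)
b=cv2.copyMakeBorder(b,0,600-b.shape[0],0,0,0)
im=np.hstack([a,b])[:,:800];cv2.imwrite("pics/s6.png",im[:,:,::-1])
# expected seated positions: pin, head centre; vs 6mm raised
for dz in(0,.006): print(proj("scene",[[.580,-.0525,.106+dz],[.544,-.0525,.078+dz],[.533,-.0245,.088+dz],[.533,-.0805,.088+dz],[.530,-.0525,.062+dz],[.602,-.0525,.156+dz]]).round(1).tolist())
for b in blobs(s,(5,150,120),(17,255,255),(320,220,380,280)): print("orange",b)
print("bay_yel",proj("scene",[[.575,-.0219,.1],[.575,-.086,.1]]).round(1))
for n in("lamp","lamp_head","lamp_handles","bay_edge"):
  for c in("scene","wrist"): print(c,n,[(np.round(d["centre"],1).tolist(),round(d["p"],2)) for d in landmark_of(c,n)][:3])
print(proj("wrist",[[.580,-.0525,.106],[.544,-.0525,.078],[.58,-.0525,.136],[.58,-.054,.1]],i).round(1).tolist(),readout.get_obs()["time"])
E
```

```text
[[338.9, 230.3], [347.3, 251.0], [337.6, 252.9], [362.7, 246.1], [350.4, 261.3], [334.4, 203.4]]
[[339.0, 227.7], [347.4, 248.4], [337.7, 250.3], [362.8, 243.5], [350.6, 258.8], [334.4, 200.7]]
orange ([348.1, 248.7], [335, 242, 30, 18, 258])
bay_yel [[326.4 237.6]
 [354.6 230.3]]
scene lamp [([232.1, 249.5], 0.89), ([312.5, 365.2], 0.72), ([340.9, 228.8], 0.68)]
wrist lamp [([320.2, 243.0], 0.73), ([12.5, 6.2], 0.63)]
scene lamp_head [([222.0, 268.7], 0.9), ([306.2, 359.0], 0.74), ([350.1, 249.9], 0.64)]
wrist lamp_head [([75.8, 15.6], 0.72), ([271.9, 235.5], 0.68)]
scene lamp_handles [([341.0, 220.1], 0.93), ([227.7, 236.6], 0.7), ([313.3, 351.2], 0.68)]
wrist lamp_handles [([321.4, 257.1], 0.77)]
scene bay_edge [([337.4, 233.3], 0.48), ([297.7, 325.4], 0.37)]
wrist bay_edge []
[[319.3, 242.5], [270.9, 232.9], [319.5, 255.1], [319.2, 242.4]] 24.7583
```

View pics/s6.png

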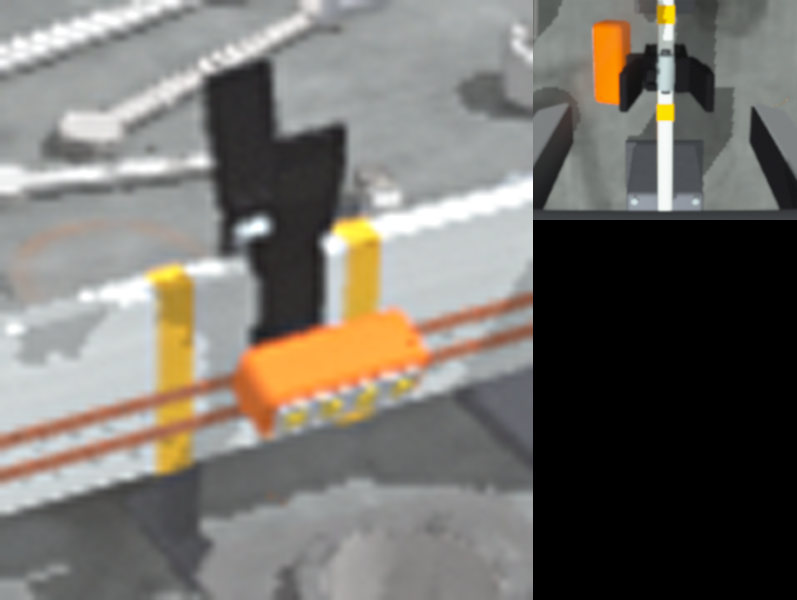

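The clip is square and centred: pin at crop (252,228), bands either side, head on the robot's side. I'll check the seating by touching the handle tops with the fingertips (expected TCP z ≈ 0.156) and pressing down gently.

```bash
python3 - <<'E'
from h import *
X,Y=.580,-.0525
jaws.command_gripper(.43,25)
arm.move_l([X,Y,.168],rate=.1)
z=.168
while z>.150:
  z-=.0015;arm.move_l([X,Y,z],rate=.03);o=readout.get_obs()
  print(round(z,4),o["tcp_pos"].round(4),o["contact_force"].round(1),round(o["opening"],3))
  if o["contact_force"][2]>14: break
s=snapshot("scene")
arm.move_l([X,Y,.20],rate=.15)
print(readout.get_obs()["time"])
E
```

```text
0.1665 [ 0.5803 -0.0524  0.1669] [ 0.7 -0.5 -0. ] 0.427
0.165 [ 0.58   -0.0526  0.1651] [-0.4  0.6 -0. ] 0.432
0.1635 [ 0.5799 -0.0525  0.1634] [-0.1 -0.6  0.7] 0.432
0.162 [ 0.5799 -0.0525  0.1619] [ 0.5 -0.1  0.5] 0.434
0.1605 [ 0.5799 -0.0525  0.1604] [0.7 0.3 0.5] 0.43
0.159 [ 0.5799 -0.0525  0.1589] [ 0.6  0.6 -0.1] 0.43
0.1575 [ 0.5799 -0.0525  0.1574] [ 0.6 -0.7  0.4] 0.433
0.156 [ 0.5799 -0.0525  0.1559] [-0.1  0.6  1. ] 0.423
0.1545 [ 0.5799 -0.0525  0.1544] [ 0.6  0.3 -0.3] 0.427
0.153 [ 0.5803 -0.0524  0.1533] [-0.7 -1.3  3.5] 0.429
0.1515 [ 0.5804 -0.0524  0.1531] [-1.9 -1.  12.5] 0.429
0.15 [ 0.5806 -0.0523  0.1529] [-3.6 -2.3 21.1] 0.429
29.475
```

Contact came at 0.153, no higher than expected, and it held 21 N, so the clip is fully down. Now the toggle.

```bash
python3 - <<'E'
from h import *
arm.move_l([.50,.04,.21],rate=.2)
jaws.command_gripper(0,10)
i=camera_info("wrist");w=snapshot("wrist")
B=blobs(w,(0,150,70),(6,255,255),None,20)
for b in B: print(b,ray("wrist",b[0],.118,i))
c=[ray("wrist",b[0],.118,i) for b in B];c=[p for p in c if abs(p[1]-.122)<.012 and abs(p[0]-.567)<.02]
print(c)
y=float(np.mean([p[1] for p in c]+[.1215])) ;print("y",y)
arm.move_l([.525,y,.16],rate=.2)
arm.move_l([.525,y,.109],rate=.12)
x=.535
while x<.578:
  arm.move_l([x,y,.109],rate=.05);o=readout.get_obs()
  print(round(x,4),o["tcp_pos"].round(4),o["contact_force"].round(1),round(o["time"],2))
  if o["contact_force"][0]<-8: break
  x+=.004
cv2.imwrite("pics/x.png",snapshot("scene")[:,:,::-1])
E
```

```text
([426.2, 113.9], [417, 104, 19, 21, 306]) [0.5701 0.1252 0.118 ]
([385.9, 116.8], [385, 110, 3, 15, 38]) [0.5443 0.1232 0.118 ]
[array([0.5701, 0.1252, 0.118 ])]
y 0.12335
0.535 [0.5357 0.1234 0.1093] [ 0.  -0.2 -0.2] 32.62
0.539 [0.5392 0.1234 0.109 ] [-0.6  0.2  0. ] 32.87
0.543 [0.5432 0.1233 0.109 ] [-0.6 -0.9  0.5] 33.12
0.547 [0.5473 0.1233 0.109 ] [-0.5  0.  -0.4] 33.37
0.551 [0.5512 0.1234 0.1089] [ 0.2  0.5 -0.6] 33.62
0.555 [0.5547 0.1233 0.1089] [-1.4 -0.2  0.1] 33.87
0.559 [0.5597 0.1234 0.109 ] [-0.6 -0.2 -0.1] 34.12
0.563 [0.5637 0.1233 0.109 ] [ 0.1 -0.4  0.2] 34.37
0.567 [0.5674 0.1233 0.109 ] [0.6 0.1 0.6] 34.62
0.571 [0.5713 0.1234 0.109 ] [-1.   1.  -0.3] 34.87
0.575 [0.5744 0.1234 0.1088] [-2.   0.3  0.1] 35.12
```

```bash
python3 - <<'E'
from h import *
print(readout.get_obs()["contact_force"].round(1))
arm.move_l([.54,.1233,.109],rate=.15);arm.move_l([.50,.1,.22],rate=.2)
arm.move_l([.45,.04,.24],rate=.2)
i=camera_info("wrist");w=snapshot("wrist");s=snapshot("scene");t=snapshot("top")
for n,c,j in(("wrist",w,i),("top",t,None)):
  print(n,[(b[0],ray(n,b[0],.118,j)) for b in blobs(c,(0,150,70),(6,255,255),None,8)])
print("tip off/on in scene",proj("scene",[[.567,.1235,.124],[.593,.1235,.124]]).round(1).tolist())
a=cv2.resize(s[200:300,230:390],(800,500),interpolation=2);cv2.imwrite("pics/f.png",a[:,:,::-1]);print(readout.get_obs()["time"])
E
```

```text
[-1.8  0.6  0.9]
wrist [([503.8, 118.7], array([0.5852, 0.1247, 0.118 ])), ([438.7, 119.4], array([0.5377, 0.1234, 0.118 ]))]
top [([634.3, 52.4], array([ 0.9321, -0.6323,  0.118 ])), ([260.9, 81.4], array([0.8393, 0.1209, 0.118 ])), ([564.7, 128.8], array([ 0.763 , -0.4709,  0.118 ])), ([256.4, 211.4], array([0.5887, 0.1224, 0.118 ]))]
tip off/on in scene [[257.3, 246.7], [252.4, 239.8]]
37.0
```

View pics/f.png

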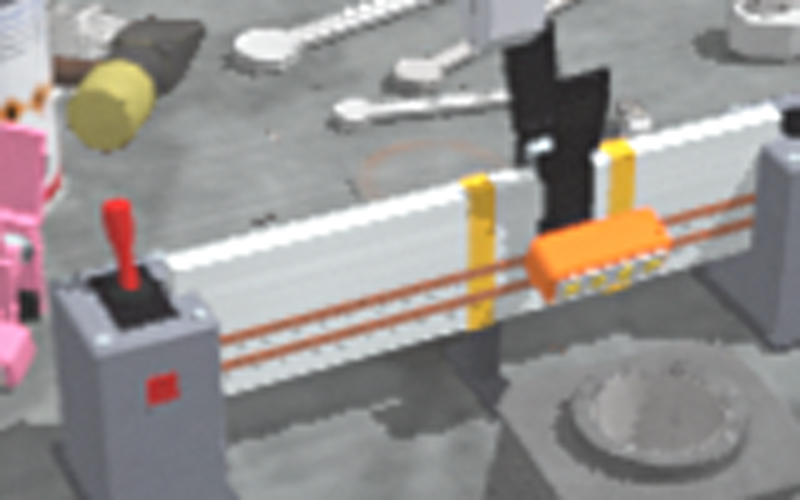

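The lever now leans away (top-view centroid x went from 0.569 to 0.589), the lamp is unchanged, and the robot is clear of everything.

```bash
python3 -c "
from rig import *
print(arm.finish_job())"
```

```text
the job is handed in; nothing more can be done
None
```

The job is handed in at about 37 s: the orange lamp is clipped fully down on the rail between the yellow bands with its head on the robot's side, then the red toggle was flipped on; nothing was dropped, and I saw no sign that the cylinder, piston or bearing moved, though I did not re-measure them.

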